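Set the drill's speed selector and switch on

TASK

Get the bench drill running at its sixth speed: with the drill still off, push the pointer of the speed selector round with a fingertip, click by click, until it points at the sixth stroke of the dial, counted from the shortest stroke as the first. Then press the raised end of the rocker switch down so that it tips over to on. Turn the pointer from one side with a fingertip and do not pinch it, and leave the things lying about where they are.

Things in the scene. Friction and masses are not known exactly. Their poses are not given: they have to be found in the camera images.
- unit: power unit of the drill: a green sheet-steel case screwed to the bench, 170 mm deep (x) x 200 mm wide (y), flat top 70 mm above the bench. Origin: centre of its underside, on the bench; x points to its back, y to its left, z up. It is only ever turned about the vertical. Selector on the left of its top, rocker on the right
- dial_centre (a point): point on the selector's upright turning axis at the height of the case's top. A flat round plate of radius 57 mm bears eight black strokes 30 degrees (0.5236 rad) apart, from 3 mm (first) to 13 mm (eighth) long, clockwise seen from above. Stroke n lies at 135 - 30 n degrees anticlockwise from the case's +x: the first at 105, the sixth at -45
- mark6 (a point): the sixth stroke of the dial, 46 mm from the selector's axis, on the case's top
- selector (a joint): selector angle, rad, growing clockwise seen from above: 0 at the first stroke, 0.5236 more per stroke, 2.618 at the sixth, 3.665 at the eighth (last). A sprung detent pulls it to the nearest stroke: push the pointer a little over half-way (15 degrees) and it jumps on to the next. That takes about 0.1 N m at most (3 to 5 N at the nose). It starts at one of the first four strokes
- nose (a point): point inside the nose of the black pointer knob, 33 mm from its axis, 17.5 mm above the case's top. The pointer is an upright bar 15 mm thick, from 7 to 29 mm above the case's top; its nose reaches 38 mm from the axis, up to the strokes, its tail 20 mm on the other side; a white line runs along the nose's top. The attitude's x axis points along the nose
- rocker (a joint): tilt of the on/off rocker, rad: 0 off (as it starts), 0.32 on. It snaps over centre at 0.16 and stays where it is; pressing it over takes some 4 N at its end
- rocker_on_end (a point): the point to press: on the raised half of the rocker, 18 mm behind its hinge (towards the case's +x), beside a white rib; about 11 mm above the case's top when off, 5.5 mm when on. The rocker is a black V-shaped cap 52 mm long (along the case's x), 22 mm wide, in a bezel 62 x 30 mm, 2.5 mm high; its hinge is 22 mm in front and 62 mm right of the case's centre
- chuck_key: bystander: a loose steel chuck key, T-shaped, about 48 x 42 x 12 mm, lying on the rear of the case's top. Origin on its underside
- bit_stand: bystander: a loose wooden block 80 x 36 x 32 mm with six drill bits standing in it (73 mm high in all), on the bench at one side of the case. Origin: centre of its underside
- pine_strip: bystander: a loose pine strip 200 x 44 x 21 mm with a row of drilled holes, on the bench at the other side of the case. Origin: centre of its underside

How it is judged:
On the way, in this order (a step that is already met when the one before it is completed fails the run):
1. the selector rests at the sixth stroke while the rocker is still off (value of joint selector between 2.45 and 2.79 rad and value of joint rocker below 0.1 rad), for 0.3 s.
2. the rocker is tipped over to on (value of joint rocker above 0.26 rad), for 0.2 s.
At the end, for the whole second after the job is handed in: the selector rests in the detent of the sixth stroke (2.618 rad, within 0.12), the rocker is over at on (above 0.26 rad), and the chuck key, bit stand and pine strip are within 15 mm of where they began (value of joint selector between 2.5 and 2.74 rad and velocity of joint selector between -0.1 and 0.1 rad/s and value of joint rocker above 0.26 rad and distance of each of chuck_key, bit_stand, pine_strip from where it was at the start of the episode below 0.015 m); the robot touches nothing.
It fails at once if the drill is switched on while the selector is not at the sixth stroke (value of joint rocker above 0.22 rad and (value of joint selector below 2.36 rad or value of joint selector above 2.88 rad)).
It fails at once if the pointer is pinched: opposite sides or both ends pressed at once ((contact force between the fingers and selector_c2 above 1 N and contact force between the fingers and selector_c3 above 1 N) or (contact force between the fingers and selector_c4 above 1 N and contact force between the fingers and selector_c5 above 1 N)).
It fails at once if a bystander is lifted, carried or shoved more than 30 mm (distance of any of chuck_key, bit_stand, pine_strip from where it was at the start of the episode above 0.03 m).
It also fails if it takes over 54 s, if anything falls off the work surface, if the arm or the gripper's body presses on something with over 40 N, if the wrist force passes 120 N, or if a joint passes its speed limit or range.

ROBOT

A 6-joint arm with a two-finger parallel gripper is mounted at the origin on the work surface. World frame = base frame: x ahead of the robot, y to its left, z up, the work surface at z = 0. Lengths are in m, angles in rad, forces in N, time in s.
With the tool pointing down it reaches from about 0.375 to 0.9 m from the base axis. Payload 3.1 kg.
Tool frame: the origin (TCP) lies where the fingers leave the gripper's body, on its centre line; the fingertips stand 73 mm ahead of it and the grasp point (between the pads) lies 54 mm ahead of it; z points along the fingers, y is the line along which they close (so a half turn about z gives the same grasp; the last joint's range is limited). The gripper opens to 85 mm and grips with 20 to 120 N. Pads are 22 mm wide; open, the fingers measure 114 mm over their backs; the gripper's body (76 mm by 85 mm) begins 54 mm behind the grasp point. The pads swing forward as they close: fully open they stand 13 mm farther back than shut.
Start: joints at [-1.353, 0.527, 1.433, -0, 1.181, -0.178], TCP at [0.241, -0.577, 0.304] pointing down, gripper open.
Joint ranges: [-3.08, 3.08], [-0.75, 2.2], [0.22, 2.44], [-1.43, 4.57], [0, 2.65], [-2.85, 2.85]. Speed limits (rad/s): [2.79, 2.79, 3.14, 3.14, 3.14, 3.14].

INTERFACE

Orientations are given as a unit quaternion [x, y, z, w].
In Python, from station import manip gives the robot as it stands.
- The arm moves only by the shell command python3 -m crank 'ROWS' [FORCE]. ROWS is JSON, a list of rows, each an object with "dp": the shift along the tool's x, y, z normalised to -1 to 1, where 1 is 50 cm, a list of three; "delta_rot": the turn, a rotation vector about the tool's x, y, z normalised to -1 to 1, where 1 is 2 pi rad, a list of three; "fingers": the opening, from -1 (shut) to 1 (fully open). A call has 1 to 12 rows; each row shifts and turns the commanded pose from where the row before left it, along the tool's axes as they then stand; what a row does not reach is not made up. A row lasts 1/12 s, in which the tool goes at most 41.7 mm and 7.16 degrees, less where a joint would pass 70% of its speed; a pose out of reach is approached as far as the arm can. A call with a number of a shift or a turn outside -1 to 1 is refused whole. A call with a gripper value outside its range is refused whole. The fingers move at their own pace and stop on an object; FORCE is the grip in N (left out, the last holds). Time passes only in rows, so rows that do not move let the fingers close. It gives the time, the measured TCP pose, the force, the opening and the grip force at its end, in the units of the state.
- manip.sense(): the state, without advancing time (a new reading comes with each control period).
- manip.snapshot(name): name is "scene" or "top" or "wrist"; returns (picture, depth): 400x640x3 uint8, red, green, blue; 400x640 float32, m along the optical axis (not along the pixel's ray), 0 where there is no reading.
- manip.camera_model(name): a dict with "fx", "fy", "cx", "cy" (pixels), "k1" (the pictures are not rectified: a ray, as slopes to the right and down, at radius r is drawn at 1 + k1 r^2 times it, then the intrinsics apply), "origin" and "attitude" of the camera in the world. Camera axes: x right, y up, looking along -z (the intrinsics and any distortion apply to the point x, -y, -z); pixel columns grow to the right and rows downward; lengths in m; the calibration is good to about 2 mm. A picture is of the moment at which its call begins: read the wrist's pose just before it. camera_model takes no time and is no camera call; for the wrist camera it gives the pose at the moment of the call.
- manip.sign_off(): hands the job in; it is judged then, once.
The state is a dict: "t": time; "q": joint angles; "qd": joint speeds; "tau": joint torques, N m; "tcp_pos": TCP position; "tool_rot": TCP orientation; "force": force on the tool from outside, world axes, zero at the start; "ft_torque": the same for the moment, N m; "finger_gap": opening from 0.0 (shut) to 1.0 (fully open); "gripper_force": force on a finger pad.
Only numpy, scipy, OpenCV 4.12 (cv2) and the standard library are available. Lean on these libraries where they do the work, as an engineer would, in place of code of your own. Each camera call takes 0.05 s, during which the arm holds its last target. There are 200 camera calls.

## Working session

There is one attempt and no reset: what is moved stays moved. The work goes in short steps, Python scripts to look and compute and a shell command to move; the robot and the scene stay as the last step left them, time stands still between calls to the robot, and variables do not carry over. Pictures are saved under pics/ and viewed, at most 10 in all, crops included, and the job is handed in when it is done.

```bash
mkdir -p pics
cat > h.py <<'E'
import numpy as np, cv2
from scipy.spatial.transform import Rotation as R
from station import manip
def snap(n):
    c=manip.camera_model(n); im,d=manip.snapshot(n); return im,d,c
def world(c,d,u,v,z=None):
    x=(u-c['cx'])/c['fx']; y=(v-c['cy'])/c['fy']; X,Y=x,y
    for _ in range(20):
        s=1+c['k1']*(X*X+Y*Y); X,Y=x/s,y/s
    a=R.from_quat(c['attitude']).as_matrix() if np.size(c['attitude'])==4 else np.array(c['attitude'])
    o=np.array(c['origin']); r=a@np.array([X,-Y,-1.])
    if z is None:
        k=np.median(d[v-1:v+2,u-1:u+2])
    else: k=(z-o[2])/r[2]
    return o+k*r
E
python3 - <<'E'
from h import *
for n in ('top','scene'):
    im,d,c=snap(n); cv2.imwrite(f'pics/{n}1.png',im[:,:,::-1]); np.savez(f'{n}1.npz',d=d,im=im); print(c)
print(manip.sense())
E
```

```text
{'fx': 496.70140963289, 'fy': 496.70140963289, 'cx': 324.1750514929364, 'cy': 198.2872766777726, 'k1': -0.008170316241293192, 'origin': array([0.47113415, 0.04505438, 1.22674907]), 'attitude': array([ 0.02436108, -0.03627708, -0.6990248 ,  0.71376105])}
{'fx': 471.2179991022757, 'fy': 471.2179991022757, 'cx': 314.51860472292884, 'cy': 198.37167355217946, 'k1': 0.013842217862022627, 'origin': array([1.20179314, 0.24988643, 0.73410216]), 'attitude': array([0.22245738, 0.30550945, 0.75934433, 0.5296913 ])}
{'t': 0.1, 'q': array([-1.35348571e+00,  5.28385976e-01,  1.43381338e+00, -9.80797895e-06,
        1.18139519e+00, -1.78461706e-01]), 'qd': array([ 0.00101636, -0.00249418, -0.00395952, -0.00063089,  0.00099415,
        0.00159673]), 'tau': array([ 1.66918194e-04, -4.43303955e+01, -1.78586894e+01, -3.11679951e-04,
        3.83563922e-03,  1.90623120e-05]), 'tcp_pos': array([ 0.24088393, -0.5761508 ,  0.30301101]), 'tool_rot': array([ 9.80483485e-01,  1.96598915e-01, -2.39757628e-05, -1.00067000e-03]), 'force': array([-0.84715122,  0.91458098, -0.58117469]), 'ft_torque': array([-0.01081665, -0.01812466, -0.05699665]), 'gripper_force': 0.0, 'finger_gap': 1.0010462203407833}
```

View pics/top1.png

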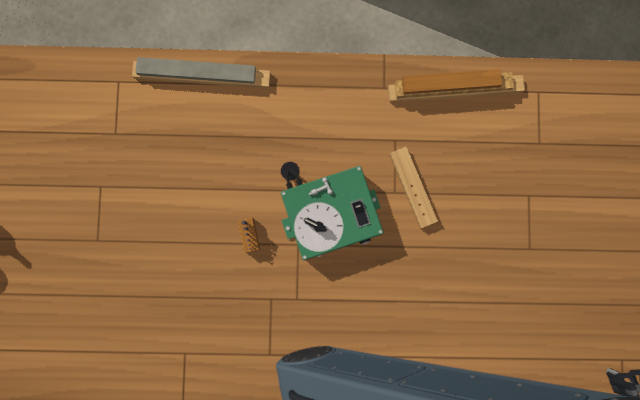

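The picture shows the green case at about (332,213), its dial centred near (319,226), the rocker at (361,213), the chuck key at (322,187), the bit stand at (250,236) and the pine strip at (415,188). Next I'll zoom in and measure.

Run:
```python
from h import *
z=np.load('top1.npz'); im=z['im']; d=z['d']
cv2.imwrite('pics/top1z.png',cv2.resize(im[155:270,230:390],None,fx=5,fy=5,interpolation=cv2.INTER_CUBIC)[:,:,::-1])
c=manip.camera_model('top')
hsv=cv2.cvtColor(im,cv2.COLOR_RGB2HSV)
w=cv2.inRange(im[195:260,285:350],(150,150,150),(255,255,255))
# white plate ellipse
cs,_=cv2.findContours(w,cv2.RETR_EXTERNAL,cv2.CHAIN_APPROX_NONE); k=max(cs,key=cv2.contourArea)
e=cv2.fitEllipse(cv2.convexHull(k)); print(e)
print('dial',world(c,d,e[0][0]+285,e[0][1]+195,.07), 'r px->mm', np.mean(e[1])/2/496*1.157)
g=cv2.inRange(hsv,(55,80,40),(85,255,255)); g=cv2.morphologyEx(g,cv2.MORPH_OPEN,np.ones((5,5)))
cs,_=cv2.findContours(g,cv2.RETR_EXTERNAL,cv2.CHAIN_APPROX_NONE); k=max(cs,key=cv2.contourArea)
r=cv2.minAreaRect(k); b=cv2.boxPoints(r)
for p in b: print(p,world(c,d,p[0],p[1],.07))
for p in [(335,240),(361,213),(319,226)]: print(world(c,d,*p))
```

```text
((33.31585693359375, 31.654661178588867), (48.42818832397461, 48.62412643432617), 38.55678939819336)
dial [0.50430975 0.03883993 0.07      ] r px->mm 0.056597544443222784
[273.18192 192.81311] [0.58107107 0.14590939 0.07      ]
[365.42844 163.77255] [ 0.65449984 -0.06898297  0.07      ]
[387.059   232.48145] [ 0.4940453  -0.12155112  0.07      ]
[294.81247 261.522  ] [0.42273767 0.09143308 0.07      ]
[ 4.74155315e-01 -4.54596686e-04  7.22925992e-02]
[ 0.53793783 -0.05971958  0.07452628]
[0.50498647 0.0374772  0.09920729]
```

View pics/top1z.png

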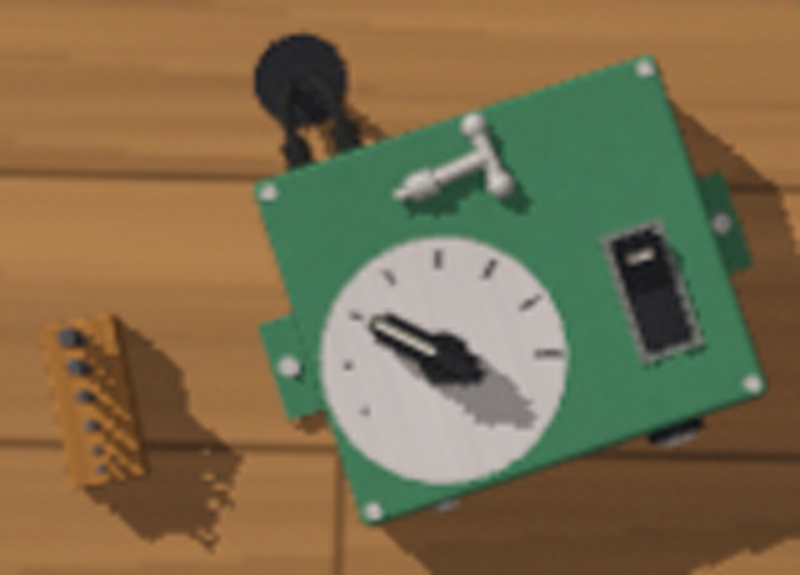

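The case is yawed about +18°. The pointer's nose at crop (375,322) is at the third stroke (356,316), and the sixth stroke is at (490,268). So I need three clicks clockwise.

Run:
```python
from h import *
z=np.load('top1.npz'); d=z['d']; c=manip.camera_model('top')
f=lambda x,y,h:world(c,d,(x+.5)/5-.5+230,(y+.5)/5-.5+155,h)
B=[f(*p,.07) for p in [(267,192),(645,68),(752,383),(374,512)]]
C=np.mean(B,0); print('case',C,[np.linalg.norm(B[i]-B[i-1]) for i in range(4)])
v=B[0]-B[3]+B[1]-B[2]; v2=B[0]-B[1]+B[3]-B[2]; yaw=np.arctan2(v[1],v[0]);print('yaw',np.degrees(yaw),np.degrees(np.arctan2(v2[1],v2[0]))-90)
D=f(445,360,.07); S=[(365,411),(348,365),(356,316),(390,278),(438,260),(490,268),(528,303),(548,353)]
for i,s in enumerate(S):
    q=f(*s,.07)-D; print(i+1,np.hypot(*q[:2]),np.degrees(np.arctan2(q[1],q[0]))-(135-30*(i+1)))
n=f(376,322,.099)-D; print('nose',np.hypot(*n[:2]),np.degrees(np.arctan2(n[1],n[0]))-np.degrees(yaw)); print('dial',D)
Rm=np.array([[np.cos(yaw),-np.sin(yaw)],[np.sin(yaw),np.cos(yaw)]])
print('rocker end',C[:2]+Rm@[-22+18,-62] if 0 else C[:2]+Rm@[-.004,-.062], 'dial in case',Rm.T@(D-C)[:2],'rib',f(641,255,.083))
from numpy import ndindex
m=[(world(c,d,u,v)[2],u,v) for u in range(230,400,2) for v in range(150,275,2)]
print(sorted(m)[-8:])
```

```text
case [0.53874642 0.00861755 0.07      ] [np.float64(0.15696195003463873), np.float64(0.18678212739549846), np.float64(0.15585557738662992), np.float64(0.18564497785929154)]
yaw 19.703737332194684 19.711921044817217
1 0.04401070629386792 18.677769907841878
2 0.04514379768604057 19.130018386377017
3 0.04622284588915247 19.90580928427711
4 0.04601504765299896 20.079861233811748
5 0.04673813851556124 20.214903092558547
6 0.0477554624323755 20.111071699773902
7 0.046930531536561605 20.63787021023004
8 0.04806962640641831 20.06403503312825
nose 0.035525638147465906 43.99112999690382
dial [0.50445034 0.03818186 0.07      ]
rocker end [ 0.55588434 -0.05110089] dial in case [-0.02232019  0.03939644] rib [ 0.55441377 -0.05130647  0.083     ]
[(np.float64(0.0982727200596194), 314, 224), (np.float64(0.09834922019451708), 318, 224), (np.float64(0.09846170083704608), 324, 230), (np.float64(0.0991121594295703), 312, 222), (np.float64(0.09924749237378916), 320, 226), (np.float64(0.09947454820058077), 308, 222), (np.float64(0.09975252518196487), 310, 222), (np.float64(0.09984357963242818), 308, 220)]
```

```bash
python3 -m crank '[{"dp":[0,0,-0.03],"delta_rot":[0,0,-0.0195],"fingers":-1},{"dp":[0,0,-0.03],"delta_rot":[0,0,-0.0195],"fingers":-1},{"dp":[0,0,0],"delta_rot":[0,0,-0.0195],"fingers":-1},{"dp":[0,0,0],"delta_rot":[0,0,-0.0195],"fingers":-1},{"dp":[0,0,0],"delta_rot":[0,0,-0.0195],"fingers":-1},{"dp":[0,0,0],"delta_rot":[0,0,-0.0195],"fingers":-1},{"dp":[0,0,0],"delta_rot":[0,0,-0.0195],"fingers":-1},{"dp":[0,0,0],"delta_rot":[0,0,-0.0195],"fingers":-1},{"dp":[0,0,0],"delta_rot":[0,0,-0.0195],"fingers":-1},{"dp":[0,0,0],"delta_rot":[0,0,-0.0195],"fingers":-1}]' 20
```

```text
t: 0.93
tcp_pos: [0.2409, -0.5763, 0.3333]
tool_rot: [0.687, 0.727, 0.0, -0.001]
force: [0.3, -0.1, -0.6]
finger_gap: 0.002
gripper_force: 0.0
```

```bash
python3 -m crank '[{"dp":[0,0,0],"delta_rot":[0,0,-0.0195],"fingers":-1},{"dp":[0,0,0],"delta_rot":[0,0,-0.0195],"fingers":-1},{"dp":[0,0,0],"delta_rot":[0,0,-0.0195],"fingers":-1},{"dp":[0,0,0],"delta_rot":[0,0,-0.0195],"fingers":-1},{"dp":[0,0,0],"delta_rot":[0,0,-0.0195],"fingers":-1},{"dp":[0,0,0],"delta_rot":[0,0,-0.0195],"fingers":-1},{"dp":[0,0,0],"delta_rot":[0,0,-0.0195],"fingers":-1},{"dp":[0,0,0],"delta_rot":[0,0,-0.0195],"fingers":-1},{"dp":[0,0,0],"delta_rot":[0,0,-0.0148],"fingers":-1},{"dp":[0,0,0],"delta_rot":[0,0,0],"fingers":-1}]'
python3 -m crank '[{"dp":[0.0056,0.06,0],"delta_rot":[0,0,0],"fingers":-1},{"dp":[0.0056,0.07,0],"delta_rot":[0,0,0],"fingers":-1},{"dp":[0.0056,0.07,0],"delta_rot":[0,0,0],"fingers":-1},{"dp":[0.0056,0.07,0],"delta_rot":[0,0,0],"fingers":-1},{"dp":[0.0056,0.07,0],"delta_rot":[0,0,0],"fingers":-1},{"dp":[0.0056,0.07,0],"delta_rot":[0,0,0],"fingers":-1},{"dp":[0.0056,0.07,0],"delta_rot":[0,0,0],"fingers":-1},{"dp":[0.0056,0.07,0],"delta_rot":[0,0,0],"fingers":-1},{"dp":[0.0056,0.07,0],"delta_rot":[0,0,0],"fingers":-1},{"dp":[0.0056,0.07,0],"delta_rot":[0,0,0],"fingers":-1},{"dp":[0.0056,0.07,0],"delta_rot":[0,0,0],"fingers":-1},{"dp":[0.0056,0.07,0],"delta_rot":[0,0,0],"fingers":-1}]'
python3 -m crank '[{"dp":[0.0056,0.07,0],"delta_rot":[0,0,0],"fingers":-1},{"dp":[0.0056,0.07,0],"delta_rot":[0,0,0],"fingers":-1},{"dp":[0.0056,0.07,0],"delta_rot":[0,0,0],"fingers":-1},{"dp":[0.0056,0.07,0],"delta_rot":[0,0,0],"fingers":-1},{"dp":[0.0056,0.07,0],"delta_rot":[0,0,0],"fingers":-1},{"dp":[0.0056,0.07,0],"delta_rot":[0,0,0],"fingers":-1},{"dp":[0.0056,0.07,0],"delta_rot":[0,0,0],"fingers":-1},{"dp":[0.0056,0.06,0],"delta_rot":[0,0,0],"fingers":-1},{"dp":[0,0,0],"delta_rot":[0,0,0],"fingers":-1},{"dp":[0,0,0],"delta_rot":[0,0,0],"fingers":-1}]'
python3 - <<'E'
from h import *
im,d,c=snap('wrist'); cv2.imwrite('pics/w1.png',im[:,:,::-1]); np.savez('w1.npz',d=d,im=im,**c)
print(c['origin'],c['attitude'],np.degrees(R.from_quat(manip.sense()['tool_rot']).as_matrix()[:2,0]@[1,0]))
E
```

```text
t: 1.77
tcp_pos: [0.2409, -0.5763, 0.3333]
tool_rot: [0.221, 0.975, 0.001, -0.0]
force: [0.5, 0.9, 0.7]
finger_gap: 0.004
gripper_force: 0.0
t: 2.77
tcp_pos: [0.3904, -0.1863, 0.3339]
tool_rot: [0.223, 0.975, 0.0, 0.0]
force: [0.5, -1.0, 1.0]
finger_gap: -0.006
gripper_force: 0.0
t: 3.6
tcp_pos: [0.489, 0.071, 0.3336]
tool_rot: [0.221, 0.975, -0.0, -0.0]
force: [-0.6, -0.4, 0.3]
finger_gap: 0.004
gripper_force: 0.0
[0.41623574 0.10498851 0.40298702] [-0.13301403 -0.08326542  0.52659236  0.8355086 ] -51.660321321684286
```

View pics/w1.png

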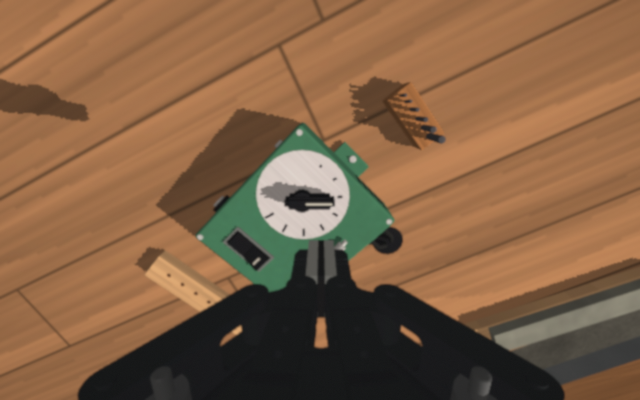

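The wrist view shows the dial centred near (303,195), the pointer nose at (330,204), the rocker at (247,250), and the closed fingertips at (323,245). I'll cross-check the dial position from this view.

Run:
```python
from h import *
z=np.load('w1.npz'); im=z['im']; d=z['d']; c=z
x0,y0=245,140
w=cv2.inRange(im[y0:250,x0:355],(130,130,130),(255,255,255))
cs,_=cv2.findContours(w,cv2.RETR_EXTERNAL,cv2.CHAIN_APPROX_NONE); k=max(cs,key=cv2.contourArea)
h=cv2.convexHull(k); P=np.array([world(c,d,p[0][0]+x0,p[0][1]+y0,.07)[:2] for p in h])
A=np.c_[2*P,np.ones(len(P))]; s=np.linalg.lstsq(A,(P**2).sum(1),rcond=None)[0]
print('dial',s[:2],'r',np.sqrt(s[2]+s[:2]@s[:2]))
print('depth',world(c,d,340,220),'key?',world(c,d,341,243))
for p in [(299,131),(390,221),(200,237)]: print(world(c,d,*p,.07))
t=world(c,d,332,205,.099)[:2]-s[:2]; print(np.hypot(*t),np.degrees(np.arctan2(t[1],t[0]))-19.7)
print('finger tips', world(c,d,316,243),world(c,d,330,243))
```

```text
dial [0.50204335 0.03870175] r 0.057394867733216046
depth [0.55026902 0.06749704 0.07026295] key? [0.57716718 0.05630572 0.07617719]
[0.43038785 0.07045104 0.07      ]
[0.57883837 0.12383162 0.07      ]
[ 0.49418859 -0.1050463   0.07      ]
0.03529912137466073 43.181017340677116
finger tips [0.47704447 0.07304122 0.26800919] [0.48015392 0.07969545 0.26813343]
```

```bash
python3 -m crank '[{"dp":[0.0106,0.0138,0.05],"delta_rot":[0,0,0],"fingers":-1},{"dp":[0,0,0.07],"delta_rot":[0,0,0],"fingers":-1},{"dp":[0,0,0.07],"delta_rot":[0,0,0],"fingers":-1},{"dp":[0,0,0.07],"delta_rot":[0,0,0],"fingers":-1},{"dp":[0,0,0.05],"delta_rot":[0,0,0],"fingers":-1},{"dp":[0,0,0.03],"delta_rot":[0,0,0],"fingers":-1},{"dp":[0,0,0.016],"delta_rot":[0,0,0],"fingers":-1},{"dp":[0,0,0],"delta_rot":[0,0,0],"fingers":-1},{"dp":[0,0,0],"delta_rot":[0,0,0],"fingers":-1}]'
python3 - <<'E'
from h import *
im,d,c=snap('wrist'); cv2.imwrite('pics/w2.png',im[:,:,::-1])
s=manip.sense();print(s['tcp_pos'],s['force'])
E
```

```text
t: 4.4
tcp_pos: [0.4874, 0.0773, 0.1562]
tool_rot: [0.223, 0.975, -0.0, 0.0]
force: [0.0, 0.1, 0.4]
finger_gap: 0.0
gripper_force: 0.0
[0.48782332 0.07750238 0.15675064] [ 0.0195216   0.08047575 -0.17111424]
```

View pics/w2.png

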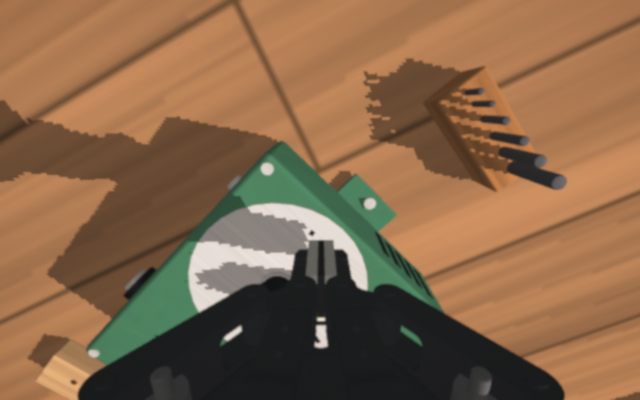

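```bash
python3 -m crank '[{"dp":[-0.01,0,0],"delta_rot":[0,0,0],"fingers":-1},{"dp":[-0.01,0,0],"delta_rot":[0,0,0],"fingers":-1},{"dp":[-0.0025,0.0017,0],"delta_rot":[0,0,0.00694],"fingers":-1},{"dp":[-0.0025,0.0017,0],"delta_rot":[0,0,0.00694],"fingers":-1},{"dp":[-0.0025,0.0017,0],"delta_rot":[0,0,0.00694],"fingers":-1},{"dp":[-0.0025,0.0017,0],"delta_rot":[0,0,0.00694],"fingers":-1},{"dp":[-0.0025,0.0017,0],"delta_rot":[0,0,0.00694],"fingers":-1},{"dp":[-0.0025,0.0017,0],"delta_rot":[0,0,0.00694],"fingers":-1}]'
python3 -m crank '[{"dp":[-0.0025,0.0017,0],"delta_rot":[0,0,0.00694],"fingers":-1},{"dp":[-0.0025,0.0017,0],"delta_rot":[0,0,0.00694],"fingers":-1},{"dp":[-0.0025,0.0017,0],"delta_rot":[0,0,0.00694],"fingers":-1},{"dp":[-0.0025,0.0017,0],"delta_rot":[0,0,0.00694],"fingers":-1},{"dp":[-0.0025,0.0017,0],"delta_rot":[0,0,0.00694],"fingers":-1},{"dp":[-0.0025,0.0017,0],"delta_rot":[0,0,0.00694],"fingers":-1}]'
python3 - <<'E'
from h import *
s=manip.sense();p=s['tcp_pos'][:2]-[.5032,.0387];m=R.from_quat(s['tool_rot']).as_matrix()
print(p@m[:2,0],p@m[:2,1],np.degrees(np.arctan2(m[1,0],m[0,0])),s['force'])
im,d,c=snap('top'); print('top pic'); cv2.imwrite('pics/t2.png',cv2.resize(im[155:270,230:390],None,fx=5,fy=5,interpolation=cv2.INTER_CUBIC)[:,:,::-1])
E
```

```text
t: 5.12
tcp_pos: [0.5047, 0.0746, 0.1568]
tool_rot: [0.348, 0.937, 0.0, -0.001]
force: [-1.9, 0.8, 1.8]
finger_gap: -0.0
gripper_force: 1.2
t: 5.62
tcp_pos: [0.5153, 0.072, 0.157]
tool_rot: [0.467, 0.884, 0.001, 0.001]
force: [-0.3, -0.4, 0.5]
finger_gap: 0.004
gripper_force: 0.0
0.020740707605021325 0.028762811623146364 124.26082303832182 [-0.31490548 -0.42785677  0.51204422]
top pic
```

```bash
python3 -m crank '[{"dp":[-0.0025,0.0017,0],"delta_rot":[0,0,0.00694],"fingers":-1},{"dp":[-0.0025,0.0017,0],"delta_rot":[0,0,0.00694],"fingers":-1},{"dp":[-0.0025,0.0017,0],"delta_rot":[0,0,0.00694],"fingers":-1},{"dp":[-0.0025,0.0017,0],"delta_rot":[0,0,0.00694],"fingers":-1},{"dp":[-0.0025,0.0017,0],"delta_rot":[0,0,0.00694],"fingers":-1},{"dp":[-0.0025,0.0017,0],"delta_rot":[0,0,0.00694],"fingers":-1}]'
python3 -m crank '[{"dp":[-0.0025,0.0017,0],"delta_rot":[0,0,0.00694],"fingers":-1},{"dp":[-0.0025,0.0017,0],"delta_rot":[0,0,0.00694],"fingers":-1},{"dp":[-0.0025,0.0017,0],"delta_rot":[0,0,0.00694],"fingers":-1},{"dp":[-0.0025,0.0017,0],"delta_rot":[0,0,0.00694],"fingers":-1},{"dp":[-0.0025,0.0017,0],"delta_rot":[0,0,0.00694],"fingers":-1},{"dp":[-0.0025,0.0017,0],"delta_rot":[0,0,0.00694],"fingers":-1}]'
python3 -m crank '[{"dp":[-0.0025,0.0017,0],"delta_rot":[0,0,0.00694],"fingers":-1},{"dp":[-0.0025,0.0017,0],"delta_rot":[0,0,0.00694],"fingers":-1},{"dp":[-0.0025,0.0017,0],"delta_rot":[0,0,0.00694],"fingers":-1},{"dp":[-0.0025,0.0017,0],"delta_rot":[0,0,0.00694],"fingers":-1},{"dp":[-0.0025,0.0017,0],"delta_rot":[0,0,0.00694],"fingers":-1},{"dp":[-0.0025,0.0017,0],"delta_rot":[0,0,0.00694],"fingers":-1}]'
python3 - <<'E'
from h import *
s=manip.sense();p=s['tcp_pos'][:2]-[.5032,.0387];m=R.from_quat(s['tool_rot']).as_matrix()
print(p@m[:2,0],p@m[:2,1],np.degrees(np.arctan2(m[1,0],m[0,0])),s['force'])
E
```

```text
t: 6.17
tcp_pos: [0.5224, 0.0687, 0.1567]
tool_rot: [0.578, 0.816, 0.001, 0.0]
force: [-0.5, 2.7, 1.7]
finger_gap: -0.002
gripper_force: 1.2
t: 6.67
tcp_pos: [0.5296, 0.0617, 0.1568]
tool_rot: [0.68, 0.733, 0.001, 0.001]
force: [0.8, -0.5, -0.5]
finger_gap: 0.001
gripper_force: 0.0
t: 7.17
tcp_pos: [0.5344, 0.0547, 0.1568]
tool_rot: [0.77, 0.638, 0.001, 0.0]
force: [0.1, 1.7, -0.5]
finger_gap: -0.001
gripper_force: 1.0
0.021513703626185078 0.027675472602407974 79.32584647501523 [ 0.11708863  1.67347968 -0.4556138 ]
```

```bash
python3 -m crank '[{"dp":[-0.0025,0.0017,0],"delta_rot":[0,0,0.00694],"fingers":-1},{"dp":[-0.0025,0.0017,0],"delta_rot":[0,0,0.00694],"fingers":-1},{"dp":[-0.0025,0.0017,0],"delta_rot":[0,0,0.00694],"fingers":-1},{"dp":[-0.0025,0.0017,0],"delta_rot":[0,0,0.00694],"fingers":-1},{"dp":[0,0,0],"delta_rot":[0,0,0],"fingers":-1},{"dp":[0,0,0],"delta_rot":[0,0,0],"fingers":-1}]'
```

```text
t: 7.67
tcp_pos: [0.5363, 0.0484, 0.1565]
tool_rot: [0.822, 0.57, 0.001, 0.001]
force: [0.3, -0.2, -0.5]
finger_gap: -0.003
gripper_force: 0.0
```

```bash
python3 -m crank '[{"dp":[0.008,0,0],"delta_rot":[0,0,0],"fingers":-1},{"dp":[0,0,-0.05],"delta_rot":[0,0,0],"fingers":-1},{"dp":[0,0,-0.07],"delta_rot":[0,0,0],"fingers":-1},{"dp":[0,0,-0.08],"delta_rot":[0,0,0],"fingers":-1},{"dp":[-0.07,0,-0.08],"delta_rot":[0,0,0],"fingers":-1},{"dp":[-0.08,0,-0.08],"delta_rot":[0,0,0],"fingers":-1},{"dp":[-0.08,0,0],"delta_rot":[0,0,0],"fingers":-1},{"dp":[-0.08,0,0],"delta_rot":[0,0,0],"fingers":-1},{"dp":[-0.05,0,0],"delta_rot":[0,0,0],"fingers":-1},{"dp":[0,0,0],"delta_rot":[0,0,0],"fingers":-1}]'
python3 - <<'E'
from h import *
im,d,c=snap('wrist'); cv2.imwrite('pics/w3.png',im[:,:,::-1]); np.savez('w3.npz',d=d,im=im,**c)
im,d,c=snap('top'); cv2.imwrite('pics/t3.png',cv2.resize(im[155:270,230:390],None,fx=5,fy=5,interpolation=cv2.INTER_CUBIC)[:,:,::-1])
E
```

```text
t: 8.5
tcp_pos: [0.4792, -0.1027, 0.3174]
tool_rot: [0.823, 0.568, -0.0, 0.001]
force: [-0.9, 1.2, -0.8]
finger_gap: 0.004
gripper_force: 0.0
```

View pics/w3.png

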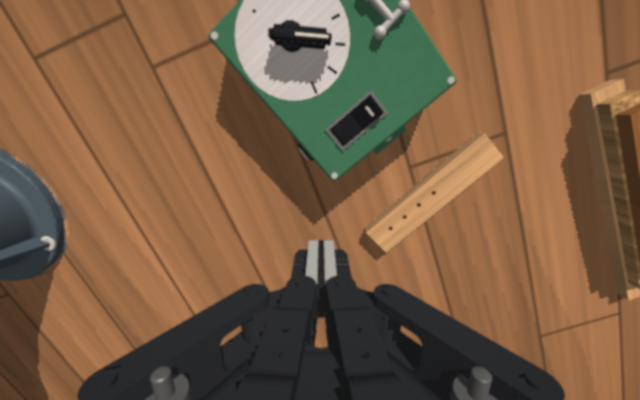

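View pics/t3.png

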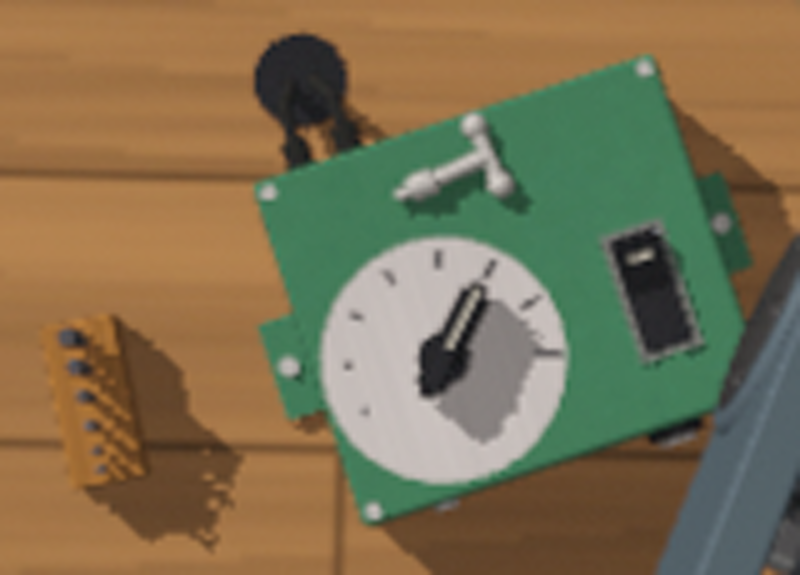

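The pointer's nose at (478,288) is now at the sixth stroke (490,268), the chuck key and bit stand haven't moved, and the rocker is still off with its rib at (640,257). In the wrist view the rib is at (370,110).

```bash
python3 - <<'E'
from h import *
z=np.load('w3.npz'); d=z['d']
print('rib',world(z,d,370,110,.083),'key',world(z,d,370,110))
q=[world(z,d,*p,.0725)[:2] for p in [(370,93),(386,106),(344,150),(327,135)]]; print('bezel centre',np.mean(q,0),'pred end',np.mean(q,0)+.018*np.array([.9415,.337]))
E
python3 -m crank '[{"dp":[0,0,0],"delta_rot":[0,0,0.0195],"fingers":-1},{"dp":[0,0,0],"delta_rot":[0,0,0.0195],"fingers":-1},{"dp":[0,0,0],"delta_rot":[0,0,0.0195],"fingers":-1},{"dp":[0,0,0],"delta_rot":[0,0,0.0195],"fingers":-1},{"dp":[0,0,0],"delta_rot":[0,0,0.0195],"fingers":-1},{"dp":[0,0,0],"delta_rot":[0,0,0.0195],"fingers":-1},{"dp":[0,0,0],"delta_rot":[0,0,0.0195],"fingers":-1},{"dp":[0,0,0],"delta_rot":[0,0,0.0015],"fingers":-1}]'
```

```text
rib [ 0.55185683 -0.0512693   0.083     ] key [ 0.55219418 -0.05144011  0.08073431]
bezel centre [ 0.53620452 -0.05810881] pred end [ 0.55315152 -0.05204281]
t: 9.27
tcp_pos: [0.4806, -0.0976, 0.3166]
tool_rot: [0.985, 0.172, -0.0, -0.0]
force: [0.3, 0.3, -0.4]
finger_gap: 0.002
gripper_force: 0.0
```

```bash
python3 -m crank '[{"dp":[0.06,-0.013,0],"delta_rot":[0,0,0],"fingers":-1},{"dp":[0.06,-0.012,0],"delta_rot":[0,0,0],"fingers":-1},{"dp":[0.05,-0.012,0.05],"delta_rot":[0,0,0],"fingers":-1},{"dp":[0,0,0.07],"delta_rot":[0,0,0],"fingers":-1},{"dp":[0,0,0.07],"delta_rot":[0,0,0],"fingers":-1},{"dp":[0,0,0.05],"delta_rot":[0,0,0],"fingers":-1},{"dp":[0,0,0.05],"delta_rot":[0,0,0],"fingers":-1},{"dp":[0,0,0],"delta_rot":[0,0,0],"fingers":-1},{"dp":[0,0,0],"delta_rot":[0,0,0],"fingers":-1}]'
```

```text
t: 10.02
tcp_pos: [0.5534, -0.0519, 0.1706]
tool_rot: [0.985, 0.173, -0.002, -0.001]
force: [0.2, -0.6, 0.1]
finger_gap: -0.0
gripper_force: 0.0
```

```bash
python3 -m crank '[{"dp":[0,0,0.014],"delta_rot":[0,0,0],"fingers":-1},{"dp":[0,0,0.01],"delta_rot":[0,0,0],"fingers":-1},{"dp":[0,0,0.004],"delta_rot":[0,0,0],"fingers":-1},{"dp":[0,0,0.004],"delta_rot":[0,0,0],"fingers":-1},{"dp":[0,0,0.004],"delta_rot":[0,0,0],"fingers":-1},{"dp":[0,0,0],"delta_rot":[0,0,0],"fingers":-1}]'
```

```text
t: 10.52
tcp_pos: [0.5545, -0.0532, 0.1542]
tool_rot: [0.985, 0.171, 0.001, 0.0]
force: [-0.3, 0.6, 1.6]
finger_gap: 0.004
gripper_force: 0.4
```

```bash
python3 -m crank '[{"dp":[0,0,0.003],"delta_rot":[0,0,0],"fingers":-1},{"dp":[0,0,0.003],"delta_rot":[0,0,0],"fingers":-1},{"dp":[0,0,0],"delta_rot":[0,0,0],"fingers":-1}]'
python3 -m crank '[{"dp":[0,0,0.003],"delta_rot":[0,0,0],"fingers":-1},{"dp":[0,0,0],"delta_rot":[0,0,0],"fingers":-1}]'
```

```text
t: 10.77
tcp_pos: [0.5535, -0.0531, 0.1504]
tool_rot: [0.985, 0.171, -0.001, -0.0]
force: [0.2, 0.8, -0.2]
finger_gap: -0.002
gripper_force: 0.0
t: 10.93
tcp_pos: [0.5535, -0.0531, 0.1488]
tool_rot: [0.985, 0.171, -0.001, -0.0]
force: [-0.2, 0.1, -0.2]
finger_gap: 0.001
gripper_force: 0.0
```

The force has dropped to zero, which suggests the rocker snapped over. I'll lift off, move aside and check.

```bash
python3 -m crank '[{"dp":[0,0,0],"delta_rot":[0,0,0],"fingers":-1},{"dp":[0,0,0],"delta_rot":[0,0,0],"fingers":-1},{"dp":[0,0,-0.03],"delta_rot":[0,0,0],"fingers":-1},{"dp":[0,0,-0.07],"delta_rot":[0,0,0],"fingers":-1},{"dp":[0,0,-0.08],"delta_rot":[0,0,0],"fingers":-1},{"dp":[0,0,-0.08],"delta_rot":[0,0,0],"fingers":-1},{"dp":[-0.06,0.05,-0.06],"delta_rot":[0,0,0],"fingers":-1},{"dp":[-0.06,0.06,0],"delta_rot":[0,0,0],"fingers":-1},{"dp":[-0.06,0.06,0],"delta_rot":[0,0,0],"fingers":-1},{"dp":[-0.03,0.06,0],"delta_rot":[0,0,0],"fingers":-1},{"dp":[0,0.06,0],"delta_rot":[0,0,0],"fingers":-1},{"dp":[0,0,0],"delta_rot":[0,0,0],"fingers":-1}]'
python3 - <<'E'
from h import *
im,d,c=snap('top'); a=cv2.resize(im[170:255,275:390],None,fx=5,fy=5,interpolation=cv2.INTER_CUBIC)
cv2.imwrite('pics/t4.png',a[:,:,::-1])
d0=np.load('top1.npz')['d']; 
for p in [(359,207),(363,220)]: print(world(c,d0,*p)[2],world(c,d,*p)[2])
print(manip.sense()['t'])
E
```

```text
t: 11.93
tcp_pos: [0.5091, -0.2244, 0.3054]
tool_rot: [0.986, 0.169, 0.002, 0.003]
force: [0.8, -1.3, -0.3]
finger_gap: 0.003
gripper_force: 0.0
0.07947472250931065 0.07577909506593938
0.07464255051003166 0.08222146882144932
11.9833
```

View pics/t4.png

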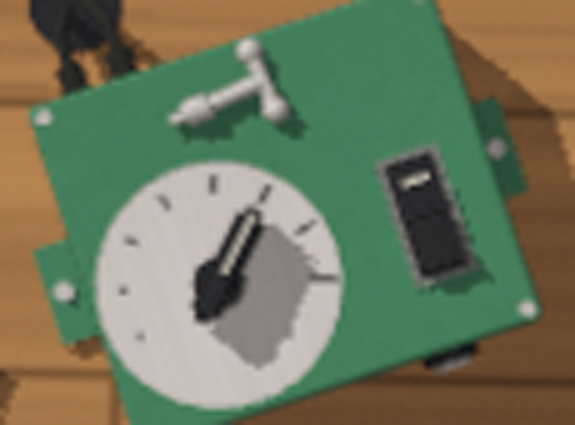

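The rocker has tipped: its rear half went from 79.5 to 75.8 mm above the bench and its front half from 74.6 to 82.2 mm. The pointer's nose at (252,213) is at the sixth stroke (265,194), and nothing else has moved.

```bash
python3 -c "
from station import manip
print(manip.sign_off())"
```

```text
the job is handed in; nothing more can be done
None
```

The job is handed in: the selector points at the sixth stroke, the rocker was then tipped to on, the last camera check showed nothing else moved, and it took about 12 s of the 54 s allowed; the hand-in gave no verdict.

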